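# Load the free pocket of a blackout sample carousel

## Task

Store the black-capped vial in the blackout carousel: its blue cover stays on, so feel gently with the vial at the flapped port, turning the star wheel on by one spoke at a time, until you come to the one free pocket. Lower the vial there through the flaps as far as your fingers allow and let it go, then turn the wheel one more spoke, either way, so that the flaps close behind it. Do not disturb the beaker, the rubber stopper or the weighing bottle.

Things in the scene. Friction and masses are not known exactly. Their poses are not given: they have to be found in the camera images.
- carousel_box: Fixed white box with a flat blue cover, 208 x 208 mm, cover top 72 mm above the bench. Origin under its centre at bench level, on the axis of the star wheel and of the carousel inside; z up; -x points from the axis to the port. Vials stored inside stand with their tops 8 mm below the cover's top, on pocket floors 14 mm above the bench.
- port (a point): Centre of the port, level with the cover's top, 80 mm from the wheel's axis: a 32 x 32 mm square opening in a bright frame, sides parallel to the box's, closed by two flaps. Over the free pocket a vial held by its cap goes freely down until the fingers near the cover (about 35 mm); let go, it slides the last 2 cm to the floor. A stop near 22 mm is a pocket's rim: wheel not lined up.
- flap_outer (a joint): Thin grey flap, half of the port's closure, hinged on the port side farthest from the wheel; swings down into the box against a feather-light spring. 0 shut, about 1.4 open (rad). With a stored vial beneath, a vial lowered on the flaps is stopped firmly within 8 mm of the cover's top: a force stop of 4 N serves (lighter bumps are the flaps).
- flap_inner (a joint): The other flap, hinged on the port side nearest to the wheel; same values. A vial seated below the port keeps the flaps ajar until the wheel carries it away.
- carousel: Turning part: star wheel and, on the same shaft, the hidden carousel of five pockets. Origin on the axis at bench level; z up; x along a spoke, the others every 72 degrees. Pockets (30 mm wide, flared, 80 mm from the axis) lie midway between spokes: one is lined up when two spokes stand evenly, 36 degrees, each side of the port, as at the start (within 1 degree). 3 degrees off is near enough.
- wheel (a point): Centre of the black five-spoked star wheel at spoke height, 127 mm above the bench. Spokes: level round bars 10 mm thick, reaching 49 mm from the axis, free space below (cover 50 mm lower); hub 32 mm across, top 17 mm above this point. Turns either way, stays where left, needs 1 to 3 N at a spoke. Which pocket is free differs each time and cannot be seen; it may be the one at the port.
- vial_mid (a point): Centre (25 mm up) of the loose glass sample vial with black cap that stands on the bench: 25 mm diameter, 50 mm tall, z towards the cap; the cap (top 10 mm) is 24 mm across. Hold it with the fingertips only about 12 mm below its top, so that some 35 mm stays free below them.
- vial: The same black-capped vial; origin at the centre of its underside.
- beaker_mid (a point): Centre of the small glass beaker (46 x 51 mm, 58 mm tall): leave it alone.
- stopper_mid (a point): Centre of the red rubber stopper (32 mm wide, 26 mm tall): leave it alone.
- weighing_bottle_mid (a point): Centre of the small glass weighing bottle with knobbed stopper (38 mm wide, 53 mm tall): leave it alone.
Not all that is in view belongs to the job. Of the things that look like the vial, the largest one is meant.

How it is judged:
On the way, in this order (a step that is already met when the one before it is completed fails the run):
1. the vial, still held, is lowered through the flaps of the port, its foot at least 22 mm below the cover's top (horizontal distance between vial_mid and port below 0.012 m and z of vial_mid in the frame of carousel_box below 0.075 m and contact force between the fingers and vial above 0.5 N), for 0.05 s.
2. the vial stands in the free pocket below the port, let go (z of vial_mid in the frame of carousel_box below 0.044 m and angle between vial_mid's own z axis and vertical below 0.2 rad and horizontal distance between vial_mid and carousel_box between 0.07 and 0.09 m and horizontal distance between vial_mid and port below 0.015 m and not (contact force between the fingers and vial above 0.2 N)), for 0.2 s.
At the end, for the whole second after the job is handed in: The vial stands upright (within 11 degrees) on a pocket's floor in the carousel (centre below 44 mm above the bench, 70 to 90 mm from the axis), one spoke on from the port (72 degrees give or take about 14: 76 to 110 mm from it), both flaps shut (within 0.2 rad), all at rest (z of vial_mid in the frame of carousel_box below 0.044 m and angle between vial_mid's own z axis and vertical below 0.2 rad and horizontal distance between vial_mid and carousel_box between 0.07 and 0.09 m and horizontal distance between vial_mid and port between 0.076 and 0.11 m and value of joint each of flap_outer, flap_inner below 0.2 rad and linear speed of each of vial, carousel below 0.02 m/s and angular speed of carousel below 0.05 rad/s); the robot touches nothing.
It fails at once if the vial is pressed on the carousel, its flaps or its box with more than 60 N (contact force between vial and carousel_box above 60 N).
It fails at once if the beaker is moved by more than 15 mm (distance of beaker_mid from where it was at the start of the episode above 0.015 m).
It fails at once if the stopper is moved by more than 15 mm (distance of stopper_mid from where it was at the start of the episode above 0.015 m).
It fails at once if the weighing bottle is moved by more than 15 mm (distance of weighing_bottle_mid from where it was at the start of the episode above 0.015 m).
It also fails if it takes over 72 s, if anything falls off the work surface, if the arm or the gripper's body presses on something with over 40 N, if the wrist force passes 120 N, or if a joint passes its speed limit or range.

## Robot

A 7-joint arm with a two-finger parallel gripper is mounted at the origin on a cart in front of the work surface, level with it; the furniture and walls round the work are solid. World frame = base frame: x ahead of the robot, y to its left, z up, the work surface at z = 0. Lengths are in m, angles in rad, forces in N, time in s.
With the tool pointing down it reaches from about 0.4 to 0.9 m from the base axis. Payload 5.6 kg.
Tool frame: the origin (TCP) lies midway between the tips of the shut fingers; the grasp point (between the pads) lies 19 mm behind it; z points along the fingers, y is the line along which they close (so a half turn about z gives the same grasp; the last joint's range is limited). The gripper opens to 92 mm and grips with 3 to 60 N. Pads are 20 mm wide; open, the fingers measure 128 mm over their backs; the gripper's body (75 mm by 189 mm) begins 69 mm behind the grasp point.
Start: joints at [-0.043, 0.468, -0.012, 1.603, 0.006, 1.071, -0.056], TCP at [0.65, -0, 0.179] pointing down, gripper open.
Joint ranges: [-2.53, 2.53], [-0.31, 2.02], [-1.57, 1.55], [0.28, 2.44], [-1.29, 4.43], [0.15, 1.84], [-2.92, 2.92]. Speed limits (rad/s): [2.57, 2.57, 3.14, 3.14, 3.14, 3.14, 3.14].

## Interface

Orientations are given as a 3x3 rotation matrix whose columns are the frame's x, y, z axes.
In Python, from station import env, effector, solver, viewer, workorder, search_frame, tip_of gives the robot as it stands. Calls block until the motion is done:
- env.reach(position, orientation): joint-space move of the TCP to a pose.
- env.movel(position, frame=None, rate=0.15): straight line of the TCP; frame=None keeps the orientation; rate is the mean speed in m/s.
- env.goto_joints(angles): joint-space move.
- effector.release() and effector.grasp(squeeze=None): open the fingers fully, or close them until they stop; squeeze is the grip in N (None keeps the last).
- env.pause(seconds).
- solver.inverse_kinematics(position, orientation): joint angles nearest the present ones, or None.
- env.sense(): the state.
- viewer.read_camera(name): name is "scene" or "side" or "wrist"; returns (picture, depth): 384x512x3 uint8, red, green, blue; 384x512 float32, m along the optical axis (not along the pixel's ray), 0 where there is no reading.
- viewer.camera_info(name): a dict with "intrinsics" (3x3 intrinsics, pixels), "eye" and "rotation" of the camera in the world; the wrist camera has in their place "T_tool_cam" (4x4, takes a point from camera to tool coordinates, whose origin is the TCP and whose axes are the flange's). Camera axes: x right, y up, looking along -z (the intrinsics and any distortion apply to the point x, -y, -z); pixel columns grow to the right and rows downward; lengths in m; the calibration is good to about 2 mm. A picture is of the moment at which its call begins: read the wrist's pose just before it. camera_info takes no time and is no camera call.
A pose or a line that the arm cannot do raises env.PlanningError and nothing moves.
- workorder.finish_job(): hands the job in; it is judged then, once.
Trained networks look in the newest picture that a camera, given by its name, has taken for a name from the list of things; names that differ only in an ending like _2 or _b are one class to them, and where a whole thing is asked for, a point or a joint stands for the part that bears it (a point fixed in the world has none). Each returns a list of dicts, best first, with "score" (0 to 1); they miss things now and then, are a little off and sometimes report something else, mostly with a low value. They report only what shows in the picture. A call takes as long as a camera call. They do not tell look-alikes from the thing itself.
- search_frame(camera, name): "at" ([x, y, z] in m, in world coordinates, good to about 4 mm: the middle of the surface that is visible of it).
- tip_of(camera, name): "at" ([x, y, z] in m, in world coordinates, good to about 4 mm: a listed point, or the origin of a listed thing).
The state is a dict: "t": time; "joint_positions": joint angles; "joint_velocities": joint speeds; "tau": joint torques, N m; "ee_pos": TCP position; "tcp_rot": TCP orientation; "wrist_force": force on the tool from outside, world axes, zero at the start; "moment": the same for the moment, N m; "gripper_width": finger opening in m; "grasp_force": force on a finger pad.
Only numpy, scipy, OpenCV 4.12 (cv2) and the standard library are available. Lean on these libraries where they do the work, as an engineer would, in place of code of your own. Each camera call takes 0.05 s, during which the arm holds its last target. There are 200 camera calls.

## Working session

There is one attempt and no reset: what is moved stays moved. The work goes in short steps, each a Python script; the robot and the scene stay as the last script left them, time stands still between calls to the robot, and variables do not carry over. Pictures are saved under pics/ and viewed, at most 10 in all, crops included, and the job is handed in when it is done.

```bash
ls; mkdir -p pics
python3 - <<'E'
from station import env,viewer,search_frame,tip_of
import cv2,numpy as np
s=env.sense();print(s['t'],s['ee_pos'],s['tcp_rot'])
ims=[]
for c in ["scene","side"]:
    p,d=viewer.read_camera(c);ims.append(p[:,:,::-1])
    cv2.imwrite(f'pics/{c}0.png',p[:,:,::-1]);np.save(f'{c}_d.npy',d)
    for n in ['vial_mid','port','wheel','carousel_box','carousel','beaker_mid','stopper_mid','weighing_bottle_mid']:
        print(c,n,[(np.round(r['at'],3).tolist(),round(r['score'],2)) for r in tip_of(c,n)[:4]])
cv2.imwrite('pics/a.png',cv2.resize(np.vstack(ims),(512,768))[:, :])
print({c:viewer.camera_info(c) for c in ["scene","side","wrist"]}, env.sense()['t'])
E
```

```text
pics
0.0 [ 6.49379105e-01 -6.91351400e-05  1.78447912e-01] [[ 4.38920852e-05  9.99998540e-01 -1.70837780e-03]
 [ 9.99999989e-01 -4.41319415e-05 -1.40362607e-04]
 [-1.40437796e-04 -1.70837162e-03 -9.99998531e-01]]
scene vial_mid [([0.434, 0.374, 0.029], 0.75), ([0.408, 0.316, 0.016], 0.6), ([0.499, 0.327, 0.018], 0.42), ([0.588, 0.347, 0.028], 0.15)]
scene port [([0.456, 0.129, 0.068], 0.58)]
scene wheel [([0.533, 0.11, 0.126], 0.69)]
scene carousel_box [([0.526, 0.101, 0.001], 0.86)]
scene carousel []
scene beaker_mid [([0.591, 0.351, 0.029], 0.62), ([0.532, 0.105, 0.004], 0.39)]
scene stopper_mid [([0.34, 0.244, 0.01], 0.66), ([0.686, 0.296, 0.025], 0.16)]
scene weighing_bottle_mid [([0.688, 0.298, 0.028], 0.61)]
side vial_mid [([0.432, 0.373, 0.022], 0.87), ([0.507, 0.328, 0.017], 0.73), ([0.405, 0.318, 0.022], 0.53)]
side port [([0.449, 0.123, 0.07], 0.77)]
side wheel [([0.532, 0.106, 0.129], 0.55)]
side carousel_box [([0.531, 0.107, 0.001], 0.93)]
side carousel []
side beaker_mid [([0.586, 0.352, 0.032], 0.87)]
side stopper_mid [([0.344, 0.244, 0.015], 0.82)]
side weighing_bottle
[... 630 characters left out ...]
, 'rotation': array([[-0.99970863,  0.00585972, -0.02341623],
       [-0.02316993, -0.50496122,  0.86283099],
       [-0.00676834,  0.86312214,  0.50494985]])}, 'wrist': {'intrinsics': array([[341.60656119,   0.        , 261.56982728],
       [  0.        , 341.60656119, 195.73268229],
       [  0.        ,   0.        ,   1.        ]]), 'T_tool_cam': array([[ 9.52583212e-04,  9.68690258e-01,  2.48270571e-01,
         7.02662731e-02],
       [ 9.99999421e-01, -7.98238845e-04, -7.22342831e-04,
         6.38052063e-04],
       [-5.01547249e-04,  2.48271115e-01, -9.68690457e-01,
        -2.05489573e-01],
       [ 0.00000000e+00,  0.00000000e+00,  0.00000000e+00,
         1.00000000e+00]])}} 0.9
```

View pics/scene0.png

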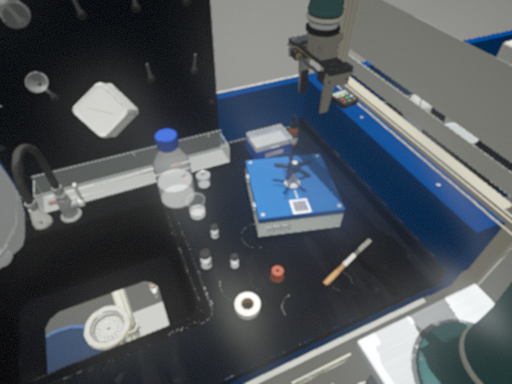

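View pics/side0.png

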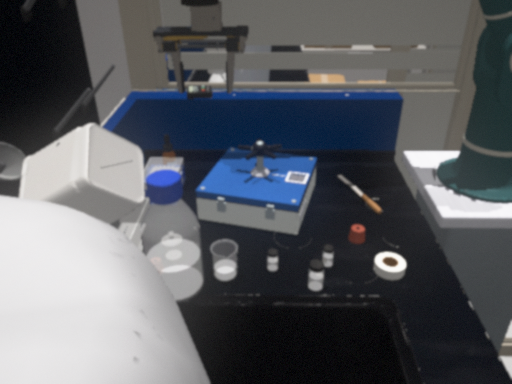

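Candidates for the vial in the scene picture: (206,259), (235,261) and (214,231). In the side picture these are (316,275), (328,257) and (272,260). The one at (206,259)/(316,275) is the largest, so it fits. I'll confirm it from the wrist camera and measure the box from above as well.

```bash
cat > h.py <<'E'
from station import *
import numpy as np,cv2
def down(yaw):  # yaw of tool y axis in world
    c,s=np.cos(yaw),np.sin(yaw)
    return np.array([[-s,c,0],[c,s,0],[0,0,-1.]]).T.T if False else np.column_stack([[s,-c,0],[c,s,0],[0,0,-1.]])
def wristpose(s):
    T=np.eye(4);T[:3,:3]=s['tcp_rot'];T[:3,3]=s['ee_pos']
    return T@viewer.camera_info('wrist')['T_tool_cam'],viewer.camera_info('wrist')['intrinsics']
def shot(name):
    s=env.sense();p,d=viewer.read_camera('wrist')
    cv2.imwrite(f'pics/{name}.png',p[:,:,::-1]);T,K=wristpose(s)
    np.savez(name+'.npz',p=p,d=d,T=T,K=K);return p,d,T,K
def cloud(d,T,K):
    v,u=np.mgrid[:d.shape[0],:d.shape[1]]
    q=np.stack([(u-K[0,2])/K[0,0]*d,-(v-K[1,2])/K[1,1]*d,-d],-1)
    return q@T[:3,:3].T+T[:3,3]
def plane(u,v,z,T,K):  # pixel -> world at height z
    r=T[:3,:3]@np.array([(u-K[0,2])/K[0,0],-(v-K[1,2])/K[1,1],-1.]);return T[:3,3]+r*(z-T[2,3])/r[2]
E
python3 - <<'E'
from h import *
R=np.column_stack([[0,1,0],[1,0,0],[0,0,-1.]])
env.reach([0.49,0.03,0.26],R)
shot('box')
for n in ['port','wheel','carousel_box','carousel']: print(n,[(np.round(r['at'],4).tolist(),round(r['score'],2)) for r in tip_of('wrist',n)[:3]])
env.reach([0.44,0.29,0.22],R)
p,d,T,K=shot('vial')
for n in ['vial_mid','stopper_mid']: print(n,[(np.round(r['at'],4).tolist(),round(r['score'],2)) for r in tip_of('wrist',n)[:4]])
print(env.sense()['t'],env.sense()['joint_positions'])
a=cv2.imread('pics/box.png');b=cv2.imread('pics/vial.png')
cv2.imwrite('pics/c.png',np.vstack([cv2.resize(a,(400,300)),cv2.resize(b,(400,300))]))
E
```

```text
port [([0.4497, 0.1272, 0.0742], 0.57)]
wheel []
carousel_box []
carousel [([0.5296, 0.1083, 0.005], 0.8)]
vial_mid [([0.5032, 0.329, 0.0174], 0.78), ([0.4045, 0.3152, 0.0198], 0.72), ([0.4288, 0.3756, 0.0265], 0.69)]
stopper_mid [([0.3429, 0.2383, 0.0139], 0.65)]
3.1 [-0.42434676  0.23484267 -0.25496313  1.84483763  0.06770095  1.0698751
 -0.7082429 ]
```

View pics/box.png

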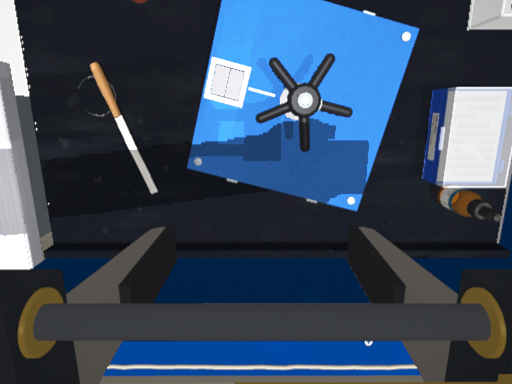

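View pics/vial.png

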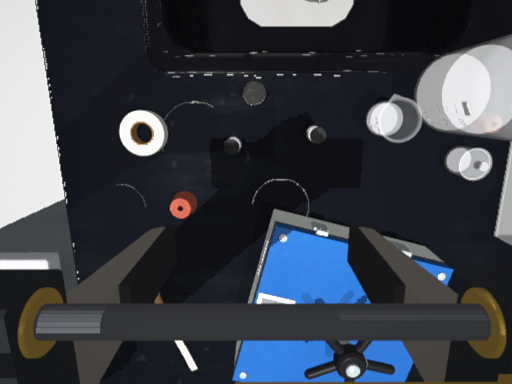

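In the wrist views the port is at (227,82) and the hub at (304,99), with white corner screws at (406,36), (198,161) and (351,201). The loose vials are at (254,92), which is clearly the widest cap, and the smaller (233,145) and (316,134). I'll crop the vial to confirm and compute the geometry.

Run:
```python
from h import *
z=np.load('box.npz');p,d,T,K=[z[k] for k in 'pdTK']
X=cloud(d,T,K);hsv=cv2.cvtColor(p,cv2.COLOR_RGB2HSV)
blue=(hsv[...,0]>95)&(hsv[...,0]<125)&(hsv[...,1]>120)&(abs(X[...,2]-.072)<.012)
m=(abs(X[...,2]-.072)<.012)&(d>0)
m[230:]=0
P=X[m];print('cover z',np.median(P[:,2]))
white=m&(hsv[...,1]<90)&(hsv[...,2]>120)
n,l,st,c=cv2.connectedComponentsWithStats(white.astype(np.uint8))
for i in range(1,n):
    if st[i,4]>15: print(st[i],c[i],plane(*c[i],.072,T,K).round(4))
i=l[82,207] or l[82,212]
# frame: biggest comp near port
k=max((i for i in range(1,n) if abs(c[i]-[227,82]).max()<15),key=lambda i:st[i,4])
pts=np.argwhere(l==k)[:,::-1].astype(float)
W=np.array([plane(u,v,.072,T,K)[:2] for u,v in pts]).astype(np.float32)
r=cv2.minAreaRect(W*1000);print('frame rect mm',r)
cnt=cv2.findContours(m.astype(np.uint8),0,1)[0];cn=max(cnt,key=cv2.contourArea)[:,0]
W2=np.array([plane(u,v,.072,T,K)[:2] for u,v in cn]).astype(np.float32);print('cover',cv2.minAreaRect(W2*1000))
# wheel: points at 0.115..0.14
w=(X[...,2]>.115)&(X[...,2]<.137)&(d>0);w[230:]=0
Q=X[w];hub=(X[...,2]>.138)&(X[...,2]<.16)&(d>0);hub[230:]=0
H=X[hub];print('hub',hub.sum(),H.mean(0),np.median(Q[:,2]))
uu=np.argwhere(w|hub)[:,::-1];print(uu.min(0),uu.max(0))
np.save('Q.npy',Q)
z=np.load('vial.npz');p,d,T,K=[z[k] for k in 'pdTK'];X=cloud(d,T,K)
cr=p[60:170,200:350,::-1];cv2.imwrite('pics/crop.png',cv2.resize(cr,None,fx=4,fy=4,interpolation=cv2.INTER_CUBIC))
for (u,v) in [(254,92),(233,145),(316,134)]:
    S=X[v-25:v+25,u-25:u+25].reshape(-1,3);t=S[S[:,2]>.01];zt=np.percentile(t[:,2],95)
    c=t[t[:,2]>zt-.006];print((u,v),'top',zt,'ctr',((c.max(0)+c.min(0))/2).round(4),np.ptp(c,axis=0).round(4),len(c))
```

```text
cover z 0.07215264676851824
[499   0  13  18 104] [503.69230769  10.33653846] [0.745  0.1993 0.072 ]
[363  10  12   6  32] [368.71875  12.46875] [0.604  0.1971 0.072 ]
[402  32   9   9  68] [405.92647059  36.16176471] [0.6453 0.1743 0.072 ]
[ 204   57   47   51 1690] [226.76449704  81.84201183] [0.4538 0.128  0.072 ]
[248  87  27  10  94] [261.10638298  91.59574468] [0.4914 0.1178 0.072 ]
[280  88   9  16  91] [283.73626374  95.7032967 ] [0.5165 0.1134 0.072 ]
[285 112  14   9  66] [291.5        115.93939394] [0.5256 0.0916 0.072 ]
[194 158   8   7  44] [197.5 161. ] [0.4178 0.0407 0.072 ]
[227 178  11   5  23] [231.47826087 180.13043478] [0.4566 0.0181 0.072 ]
[347 197   8   7  48] [350.64583333 200.125     ] [ 0.5984 -0.0062  0.072 ]
[307 199  10   4  22] [311.54545455 200.40909091] [ 0.5517 -0.0066  0.072 ]
frame rect mm ((453.847900390625, 127.48286437988281), (44.51710510253906, 44.26409149169922), 75.49686431884766)
cover ((531.2423706054688, 107.37834930419922), (212.69259643554688, 208.08624267578125), 75.44969177246094)
hub 689 [0.53116394 0.10762528 0.14031918] 0.1313680329721527
[255  53] [352 151]
(254, 92) top 0.05149643644765679 ctr [0.4335 0.3726 0.2361] [0.0222 0.0273 0.3786] 403
(233, 145) top 0.03928032625929579 ctr [0.4205 0.3335 0.2294] [0.0423 0.0509 0.392 ] 197
(316, 134) top 0.03979254330649761 ctr [0.4773 0.3403 0.2297] [0.0713 0.0374 0.3914] 212
```

View pics/crop.png

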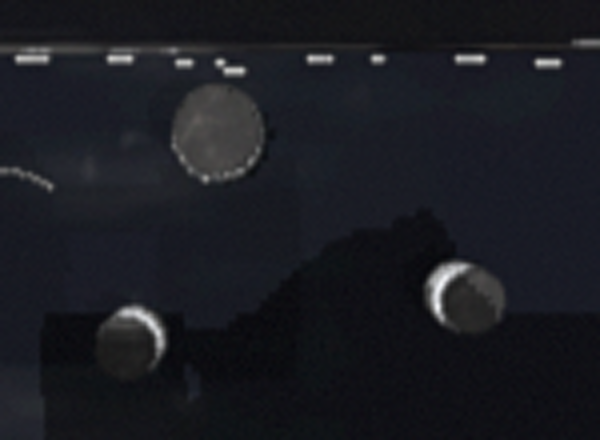

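The crop confirms it: the upper-left cap at (254,93) is clearly the largest, and its top at 51 mm matches the 50 mm vial. The box centre is (0.5314, 0.1075) with yaw −14.5°, and the port is at (0.4539, 0.1275).

Next I'll grasp the vial with the fingers' line along yaw −14.5°, which clears the small vials.

```bash
sed -i '/^    return np.array(\[\[-s/c\    return np.column_stack([[-s,c,0],[c,s,0],[0,0,-1.]])' h.py
cat >> h.py <<'E'
C=np.array([.5314,.1075]);B=np.deg2rad(-14.5);HOLD=.038;PR=.080
def pos(th,r,z):  # th deg: hand turned about the wheel axis from the port line
    a=B+np.pi+np.deg2rad(th);return np.array([*(C+r*np.array([np.cos(a),np.sin(a)])),z])
def rot(th): return down(B+np.deg2rad(th))
def fz(): return env.sense()['wrist_force']
E
python3 - <<'E'
from h import *
z=np.load('vial.npz');v=plane(254.5,92.5,.05,z['T'],z['K']);print('vial',v)
X=cloud(z['d'],z['T'],z['K'])[70:115,235:275].reshape(-1,3);t=X[abs(X[:,2]-.05)<.004];print(t.mean(0),np.ptp(t,axis=0),len(t))
for th in (-85,-45,0,45,85): print(th,np.round(solver.inverse_kinematics(pos(th,.062,.12),rot(th)),2))
for th in (90,-90): print(th,solver.inverse_kinematics(pos(0,.08,.075),rot(th)))
v=np.append((v[:2]+t.mean(0)[:2])/2,0)
env.reach(v+[0,0,.12],rot(0));env.movel(v+[0,0,HOLD],rate=.1)
effector.grasp(squeeze=30);env.pause(.2);s=env.sense();print(s['gripper_width'],s['grasp_force'],s['wrist_force'],s['ee_pos'])
env.movel(v+[0,0,.17],rate=.2);s=env.sense();print(s['gripper_width'],s['grasp_force'],s['wrist_force'],s['t'])
E
```

```text
vial [0.43459602 0.37465067 0.05      ]
[0.43378026 0.37538205 0.05000832] [0.0221702  0.02229653 0.00637861] 392
-85 [-0.43  0.4   0.09  1.87 -0.04  0.88 -2.06]
-45 [-0.35  0.33 -0.03  1.96  0.01  0.85 -1.43]
0 [-0.22  0.28 -0.12  2.04  0.05  0.82 -0.62]
45 [-0.06  0.28 -0.19  2.04  0.07  0.82  0.24]
85 [ 0.06  0.33 -0.27  1.98  0.11  0.85  0.96]
90 [-0.05702323  0.34814396 -0.33593271  2.0975678   0.17115377  0.72121343
  0.81447348]
-90 [-0.40947317  0.31930982  0.07527299  2.1200165  -0.03650335  0.70343924
 -2.1340174 ]
0.0002862048296666325 0.0 [-0.60928621  0.00063482  0.02732773] [0.43418875 0.37502006 0.03799212]
0.00034326814455271407 0.0 [-0.22860906  0.23313182 -0.81202075] 7.0167
```

Run:
```python
from h import *
effector.release()
p,d,T,K=shot('v2')
for n in ['vial_mid']: print(n,[(np.round(r['at'],4).tolist(),round(r['score'],2)) for r in tip_of('wrist',n)[:4]])
print(env.sense()['gripper_width'],env.sense()['ee_pos'])
viewer.read_camera('side');print([(np.round(r['at'],4).tolist(),round(r['score'],2)) for r in tip_of('side','vial_mid')[:4]])
```

```text
vial_mid [([0.5013, 0.3283, 0.0172], 0.85), ([0.4086, 0.3119, 0.019], 0.84), ([0.4273, 0.3729, 0.0251], 0.69)]
0.09212905467808873 [0.4342263  0.37501869 0.17003167]
[([0.4072, 0.3156, 0.0189], 0.7), ([0.4338, 0.3738, 0.024], 0.59), ([0.5048, 0.3309, 0.0175], 0.51)]
```

View pics/v2.png

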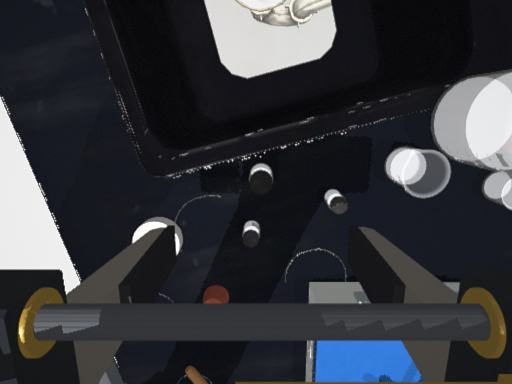

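Run:
```python
from h import *
for f,(u,v) in (('vial',(254,93)),('v2',(261,182))):
    z=np.load(f+'.npz');X=cloud(z['d'],z['T'],z['K']);S=X[v-30:v+25,u-25:u+25].reshape(-1,3)
    t=S[(S[:,2]>.042)&(S[:,2]<.058)];print(f,len(t),t.mean(0).round(4),np.ptp(t,axis=0).round(4),t.max(0))
    F=X[200:240,100:420].reshape(-1,3);F=F[F[:,2]>.12]
    print('finger low z',np.percentile(F[:,2],[0.5,2,10]) if len(F) else None, 'tcp z',(z['T']@np.linalg.inv(viewer.camera_info('wrist')['T_tool_cam']))[:3,3])
    print(z['p'][v-12:v+20:4,u], X[v-12:v+20:4,u].round(3))
```

```text
vial 394 [0.4338 0.3753 0.05  ] [0.0222 0.0223 0.0109] [0.44466003 0.3862741  0.05318987]
finger low z [0.25499293 0.25554024 0.25766733] tcp z [0.4411864  0.2883684  0.21998036]
[[60 58 59]
 [69 69 69]
 [72 70 71]
 [66 65 66]
 [72 70 69]
 [75 74 72]
 [49 52 56]
 [24 26 34]] [[ 0.434  0.386  0.049]
 [ 0.434  0.382  0.05 ]
 [ 0.434  0.378  0.051]
 [ 0.434  0.374  0.05 ]
 [ 0.434  0.37   0.049]
 [ 0.434  0.366  0.051]
 [ 0.433  0.362 -0.001]
 [ 0.433  0.358  0.001]]
v2 459 [0.434  0.3762 0.0497] [0.0227 0.0231 0.0106] [0.44529058 0.38709156 0.05265518]
finger low z [0.20518356 0.20588067 0.20771077] tcp z [0.43418014 0.374999   0.16998711]
[[92 92 94]
 [29 30 28]
 [28 29 28]
 [30 29 30]
 [28 28 28]
 [32 33 31]
 [19 21 22]
 [14 16 21]] [[ 0.437  0.387  0.047]
 [ 0.436  0.383  0.049]
 [ 0.435  0.38   0.05 ]
 [ 0.434  0.376  0.049]
 [ 0.434  0.372  0.051]
 [ 0.433  0.368  0.05 ]
 [ 0.428  0.352 -0.   ]
 [ 0.427  0.347  0.   ]]
```

Run:
```python
from h import *
effector.grasp(squeeze=30);s=env.sense();print(s['gripper_width'],s['t'],s['ee_pos'])
p,d,T,K=shot('shut');X=cloud(d,T,K)
Ti=np.linalg.inv(T@np.linalg.inv(viewer.camera_info('wrist')['T_tool_cam']))
Q=X@Ti[:3,:3].T+Ti[:3,3]
for c in (230,245,255,262,270,280,300):
  print(c,[(r,*(Q[r,c]*1000).round(0)) for r in range(195,300,10)])
z=np.load('v2.npz');X=cloud(z['d'],z['T'],z['K']);Q=X@Ti[:3,:3].T+Ti[:3,3]
print('open');
for c in (150,160,170): print(c,[(r,*(Q[r,c]*1000).round(0)) for r in range(205,300,10)])
```

```text
0.0002837918672447639 9.9417 [0.43419396 0.37499294 0.16998346]
230 [(195, np.float64(-25.0), np.float64(-35.0), np.float64(170.0)), (205, np.float64(-36.0), np.float64(-35.0), np.float64(169.0)), (215, np.float64(-48.0), np.float64(-36.0), np.float64(169.0)), (225, np.float64(-61.0), np.float64(-36.0), np.float64(170.0)), (235, np.float64(-73.0), np.float64(-36.0), np.float64(170.0)), (245, np.float64(10.0), np.float64(-14.0), np.float64(-60.0)), (255, np.float64(11.0), np.float64(-13.0), np.float64(-74.0)), (265, np.float64(11.0), np.float64(-12.0), np.float64(-83.0)), (275, np.float64(32.0), np.float64(-7.0), np.float64(-132.0)), (285, np.float64(32.0), np.float64(-7.0), np.float64(-136.0)), (295, np.float64(32.0), np.float64(-6.0), np.float64(-141.0))]
245 [(195, np.float64(-25.0), np.float64(-18.0), np.float64(169.0)), (205, np.float64(-36.0), np.float64(-18.0), np.float64(169.0)), (215, np.float64(-49.0), np.float64(-18.0), np.float64(170.0)), (225, np.float64(-56.0), np.float64(-18.0), np.float64(157.0)), (235, np.float64(10.0), np.float64(-8.0), np.float64(-48.0)), (245, np.f
[... 5027 characters left out ...]
oat64(-151.0), np.float64(-123.0), np.float64(168.0))]
170 [(205, np.float64(-37.0), np.float64(-104.0), np.float64(170.0)), (215, np.float64(-49.0), np.float64(-105.0), np.float64(171.0)), (225, np.float64(11.0), np.float64(-47.0), np.float64(-36.0)), (235, np.float64(9.0), np.float64(-45.0), np.float64(-45.0)), (245, np.float64(4.0), np.float64(-46.0), np.float64(-45.0)), (255, np.float64(-1.0), np.float64(-45.0), np.float64(-48.0)), (265, np.float64(-6.0), np.float64(-45.0), np.float64(-48.0)), (275, np.float64(-125.0), np.float64(-110.0), np.float64(170.0)), (285, np.float64(-137.0), np.float64(-110.0), np.float64(168.0)), (295, np.float64(-151.0), np.float64(-111.0), np.float64(169.0))]
```

View pics/shut.png

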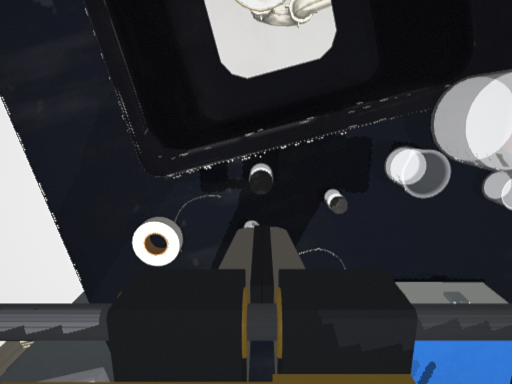

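The fingertips show about 30 mm behind the reported TCP. That explains the empty grasp, which closed above the cap. I'll find the exact tip offset and the finger profile from this picture.

Run:
```python
from h import *
Tc=viewer.camera_info('wrist')['T_tool_cam']
for f,cols in (('shut',(254,258,262,266,270)),('v2',(162,168,172,352,358))):
    z=np.load(f+'.npz');T=z['T'];Ti=np.linalg.inv(T@np.linalg.inv(Tc));Q=(cloud(z['d'],T,z['K'])@Ti[:3,:3].T+Ti[:3,3])*1000
    for c in cols:
        r=[r for r in range(205,300) if Q[r,c,2]<0][0];print(f,c,r,Q[r:r+4,c].round(1).tolist())
    m=(Q[...,2]<-20)&(abs(Q[...,0]-11)<2)
    for zz in (-30,-40,-50,-60,-75): 
        k=m&(abs(Q[...,2]-zz)<3); print(zz,Q[k][:,1].min().round(1) if k.any() else None,Q[k][:,1].max().round(1) if k.any() else None)
```

```text
shut 254 225 [[11.2, -3.4, -36.0], [11.5, -3.3, -38.6], [10.8, -3.3, -38.1], [11.1, -3.3, -40.4]]
shut 258 225 [[11.1, -1.3, -35.9], [11.1, -1.3, -37.3], [11.1, -1.3, -38.8], [11.0, -1.2, -40.2]]
shut 262 225 [[11.2, 0.8, -36.2], [11.0, 0.8, -37.2], [11.0, 0.8, -38.8], [11.3, 0.8, -40.9]]
shut 266 225 [[10.8, 2.9, -34.9], [11.3, 2.9, -37.9], [11.0, 2.9, -38.6], [11.5, 2.8, -41.6]]
shut 270 227 [[9.9, 5.0, -35.5], [10.4, 4.9, -38.4], [10.0, 4.9, -38.8], [10.1, 4.9, -40.8]]
-30 None None
-40 -12.3 12.9
-50 -13.0 14.2
-60 -14.1 15.1
-75 -15.5 16.6
v2 162 227 [[9.8, -51.8, -35.5], [9.8, -51.4, -37.0], [10.4, -50.4, -40.1], [10.3, -50.1, -41.4]]
v2 168 225 [[11.1, -48.4, -36.1], [11.2, -48.0, -37.7], [11.4, -47.4, -39.8], [10.8, -47.4, -39.8]]
v2 172 225 [[11.1, -46.3, -36.1], [11.1, -46.0, -37.4], [11.4, -45.3, -39.8], [10.5, -45.6, -38.8]]
v2 352 205 [[70.4, 0.5, -205.5], [-37.9, 104.2, 170.3], [-39.1, 104.3, 170.3], [-40.3, 104.4, 170.4]]
v2 358 227 [[11.3, 50.1, -39.5], [11.0, 50.0, -40.0], [11.3, 49.4, -42.3], [11.0, 49.2, -43.0]]
-30 None None
-40 -57.7 58.7
-50 -58.3 59.4
-60 -59.3 60.3
-75 -60.8 61.9
```

```bash
cat >> h.py <<'E'
OFF=.0355  # real fingertips lie this far above the reported TCP
def tip(th,r,z): return pos(th,r,z-OFF)
E
python3 - <<'E'
from h import *
v=np.array([.4339,.3755,0])
effector.release()
env.movel(v+[0,0,.055-OFF],rot(0),rate=.15);print(env.sense()['wrist_force'])
env.movel(v+[0,0,HOLD-OFF],rate=.06);print(env.sense()['wrist_force'],env.sense()['ee_pos'])
effector.grasp(squeeze=30);env.pause(.1);s=env.sense();print(s['gripper_width'],s['grasp_force'],s['wrist_force'])
if s['gripper_width']>.015:
    env.movel(v+[0,0,.20-OFF],rate=.2);s=env.sense();print(s['gripper_width'],s['grasp_force'],s['wrist_force'],s['t'])
    env.reach(tip(0,PR,.18),rot(0));s=env.sense();print(s['wrist_force'],s['t'],s['ee_pos']-tip(0,PR,.18))
    p,d,T,K=shot('held')
E
```

```text
[-0.93211743 -0.0315867   0.37816948]
[-0.66487604  0.66343689  0.40982646] [0.43360655 0.37525764 0.0020329 ]
0.024036081862888165 29.996808283030987 [0.31524569 0.41636901 0.70738949]
0.023448353907454637 29.996354710310698 [-1.03645026 -0.52868736 -0.41735848] 15.05
[-0.48706993 -0.03082856 -0.91809004] 16.0333 [ 1.11749777e-04  1.44378882e-03 -6.72241790e-05]
```

View pics/held.png

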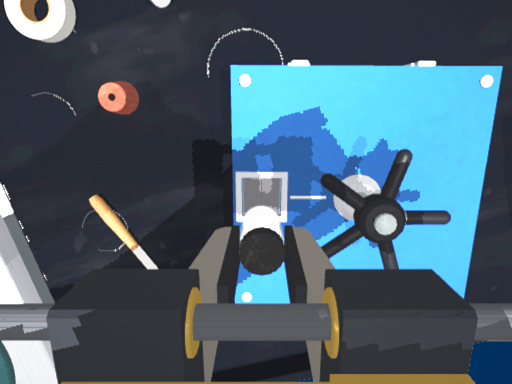

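The vial hangs upright in the fingers (cap at pixel (263,250)). The port is beneath it at (262,195) and the wheel at (380,215). Now the first probe.

```bash
cat >> h.py <<'E'
COV=.072
def probe(th=0,log=True):
    """lower the foot at the port; returns depth below cover at a stop or None if free to 20 mm"""
    env.movel(tip(0,PR,COV+HOLD+.004),rot(th),rate=.1);env.pause(.1);f0=fz();out=[]
    for dz in [-1,-3,-4.5,-6,-7,-8,-9,-10,-11,-12,-13,-15,-18]:
        env.movel(tip(0,PR,COV+HOLD+dz/1000),rate=.05);f=fz()-f0;out.append((dz,*f.round(1).tolist()))
        if np.linalg.norm(f)>4 : break
    else: dz=None
    s=env.sense()
    if log: print(out)
    print('stop',dz,'w',s['gripper_width'],'t',s['t']);return dz
def up(z=.135): env.movel(tip(0,PR,z),rate=.12)
def turn(sgn=-1,r=.058,sweep=81.3,zt=.120):
    """inner finger between the two spokes, sweep, back out and return to the port line"""
    env.movel(tip(0,PR,zt),rot(0),rate=.12);env.movel(tip(0,r,zt),rate=.08)
    n=7;m=0;f0=fz()
    for k in range(1,n+1):
        th=sgn*sweep*k/n;env.movel(tip(th,r,zt),rot(th),rate=.045);m=max(m,np.linalg.norm((fz()-f0)))
    env.movel(tip(th-sgn*3,r+.003,zt),rot(th-sgn*3),rate=.04)
    env.movel(tip(th-sgn*3,.085,zt),rate=.1)
    for k in (2,1,0):
        a=sgn*(sweep-3)*k/3;env.movel(tip(a,.085,zt+.01),rot(a),rate=.08)
    s=env.sense();print('turn fmax',m,'t',s['t'],'w',s['gripper_width'])
E
python3 - <<'E'
from h import *
d=probe()
if d is not None: up()
E
```

```text
[(-1, -0.7, 0.1, -0.1), (-3, 0.0, -0.8, 1.2), (-4.5, -1.7, -0.4, 8.8)]
stop -4.5 w 0.023530105378504185 t 17.7417
```

The first pocket is occupied: firm stop at 4.5 mm with 8.8 N. I'll turn the wheel one spoke and measure its angle against the earlier view.

```bash
cat >> h.py <<'E'
def spoke_err(name):
    """mean spoke angle error (deg) from 'pocket at port', from a saved wrist shot"""
    z=np.load(name+'.npz');T,K=z['T'],z['K'];X=cloud(z['d'],T,K).reshape(-1,3)
    q=X[:,:2]-C;r=np.hypot(*q.T);m=(X[:,2]>.117)&(X[:,2]<.137)&(r>.026)&(r<.047)
    a=np.rad2deg(np.arctan2(q[m,1],q[m,0]))-(-14.5+180)-36
    e=np.rad2deg(np.angle(np.mean(np.exp(1j*np.deg2rad(a*5)))))/5
    h=np.histogram((a-e+36)%360,bins=5,range=(0,360))[0];return round(e,2),m.sum(),h
E
python3 - <<'E'
from h import *
print('before',spoke_err('box'),spoke_err('held'))
turn(+1)
env.movel(tip(0,PR,.18),rot(0),rate=.15);shot('t1');print(spoke_err('t1'),env.sense()['t'])
E
```

```text
before (np.float64(0.43), np.int64(1194), array([232, 222, 231, 255, 254])) (np.float64(0.65), np.int64(2065), array([383, 239, 446, 522, 475]))
turn fmax 1.6257946823840455 t 24.2667 w 0.023512875405057716
(np.float64(-0.14), np.int64(2133), array([411, 282, 436, 528, 476])) 24.8
```

```bash
sed -i 's/\[-1,-3,-4.5,-6,-7,-8,-9,-10,-11,-12,-13,-15,-18\]/[-3,-4,-5,-6,-7,-8,-9,-10.5,-12,-14,-18]/; s/rate=.045);m=max/rate=.058);print((fz()-f0).round(1),end=" ");m=max/; s/rot(a),rate=.08)/rot(a),rate=.1)/' h.py
python3 - <<'E'
from h import *
d=probe()
if d is not None:
    turn(+1,sweep=81.5)
    d=probe()
    if d is not None: up(.15); shot('t2');print(spoke_err('t2'))
E
```

```text
[(-3, 0.6, 0.4, 0.2), (-4, 1.7, 0.6, 5.2)]
stop -4 w 0.023535294224830926 t 26.25
[-0.3 -1.4  0.5] [ 0.2 -0.3 -0.5] [ 0.9 -0.5 -0.1] [ 1.1  0.2 -0.3] [ 1.  -0.5  0.7] [ 0.1 -0.2  0.2] [ 1.  -1.7 -0.4] turn fmax 1.9884236495114194 t 31.8667 w 0.023506055182601755
[(-3, 0.8, 0.6, 0.3), (-4, -1.2, 1.0, 5.0)]
stop -4 w 0.02338699419270885 t 32.825
(np.float64(1.42), np.int64(2333), array([411,   0, 590, 713, 619]))
```

```bash
python3 - <<'E'
s=open('h.py').read()
s=s.replace("env.movel(tip(th,r,zt),rot(th),rate=.058);","env.movel(tip(th,r,zt),rot(th),rate=.058)\n        if k==4: shot('mid')\n        ")
s=s.replace("def spoke_err(name):","def spoke_err(name,ex=None):").replace("-(-14.5+180)-36\n","-(-14.5+180)-36\n    if ex is not None: a=a[abs((a+36-ex+180)%360-180)>35]\n")
open('h.py','w').write(s)
E
python3 - <<'E'
from h import *
turn(+1,sweep=81.3)
th=81.3*4/7;print('mid',th,spoke_err('mid',th))
d=probe()
E
```

```text
[-0.4 -0.4  0.6] [ 0.3 -0.1 -0.5] [-0.4  1.5  0.1] [-0.3  0.6  0.6] [0.2 1.6 0.6] [-0.4 -0.4  0.6] [-1.2 -0.3  1. ] turn fmax 1.7070737803528604 t 39.1917 w 0.023388950068857283
mid 46.457142857142856 (np.float64(-32.89), np.int64(2992), array([845,   0,   0, 753, 969]))
[(-3, -0.4, 0.2, -0.0), (-4, 0.8, -0.2, 0.4), (-5, -1.6, 0.5, 0.6), (-6, -1.3, -0.1, 0.0), (-7, 1.2, 0.5, -0.2), (-8, 0.2, 1.0, -0.3), (-9, 0.4, 0.4, 0.6), (-10.5, 0.4, 0.7, -0.4), (-12, -0.4, -0.4, -0.6), (-14, -0.8, -0.1, -0.2), (-18, 0.2, 0.2, -0.2)]
stop None w 0.02368455685191455 t 42.4
```

The fourth pocket is free: no force down to 18 mm. The mid-turn picture also confirms that the wheel follows the finger. I'll rotate the fingers tangential, so that opening them clears the wheel, then lower and release.

Run:
```python
from h import *
up(.120)
env.reach(tip(0,PR,.120),rot(90));print(env.sense()['ee_pos']-tip(0,PR,.12),env.sense()['t'])
env.movel(tip(0,PR,COV+HOLD+.003),rate=.1);env.pause(.1);f0=fz();ok=1
for dz in (-6,-12,-17,-19,-21,-23,-25,-28,-31,-33.5):
    env.movel(tip(0,PR,COV+HOLD+dz/1000),rate=.07);f=fz()-f0;print(dz,f.round(1),end=' ')
    if np.linalg.norm(f)>5: ok=0;break
print('ok',ok,env.sense()['grasp_force'],env.sense()['t'])
if ok:
    env.pause(.1);effector.release();env.pause(.35)
    env.movel(tip(0,PR,.135),rate=.15);p,d,T,K=shot('rel');print([(np.round(r['at'],4).tolist(),round(r['score'],2)) for r in tip_of('wrist','vial_mid')[:4]])
print(env.sense()['t'],env.sense()['gripper_width'])
```

```text
[-0.00027889 -0.00010316 -0.00038912] 44.0583
-6 [-0.2  0.4 -0.4] -12 [0.1 0.3 0.8] -17 [0.1 0.  1.2] -19 [0.6 0.6 0.9] -21 [-0.2  0.7  1. ] -23 [-0.4 -0.1  0.6] -25 [0.4 0.7 1. ] -28 [0.2 1.  1.6] -31 [0.5 0.4 1.5] -33.5 [-0.1  1.1  0.5] ok 1 29.997076280415058 46.9333
[([0.4503, 0.1281, 0.0406], 0.87), ([0.4043, 0.3151, 0.0207], 0.69), ([0.5025, 0.3295, 0.0201], 0.6)]
49.1083 0.09167643668642282
```

View pics/rel.png

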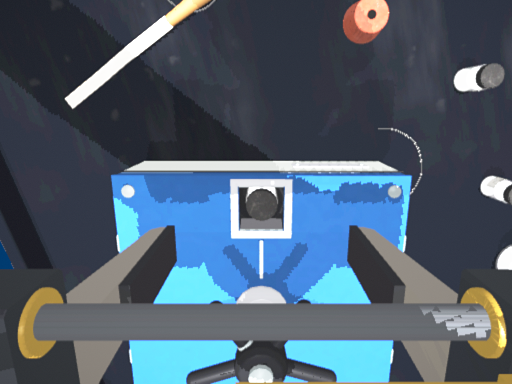

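Run:
```python
from h import *
z=np.load('rel.npz');X=cloud(z['d'],z['T'],z['K']).reshape(-1,3)
P=pos(0,.08,0)[:2];m=(np.hypot(*(X[:,:2]-P).T)<.011)&(X[:,2]<.09)&(X[:,2]>0);print(m.sum(),np.percentile(X[m,2],[5,25,50,75,95]).round(4))
m&=X[:,2]>.055;print(X[m].mean(0))
```

```text
678 [0.063  0.0636 0.064  0.0645 0.0652]
[0.4537223  0.12757063 0.06406867]
```

The vial is seated, with its cap at (262,203) in the open port and its top at 64 mm as specified. Now the final turn with shut fingers.

Run:
```python
from h import *
effector.grasp(squeeze=10)
env.reach(tip(0,.085,.135),rot(0))
turn(+1,r=.045,sweep=80.8)
env.movel(tip(0,.085,.20),rate=.2);env.reach(tip(0,.10,.20),rot(90))
shot('end');print(spoke_err('mid',46),spoke_err('end'),env.sense()['t'])
```

```text
[1.  1.1 0.5] [0.9 1.2 0.1] [ 0.1  0.9 -0.5] [0.8 0.8 0.1] [-0.2  1.   1.3] [ 1.9 -0.1  0.2] [-0.   0.7  0.2] turn fmax 1.8756893594742765 t 57.675 w 0.0005573483590215907
(np.float64(-32.97), np.int64(2893), array([855,   0,   0, 754, 946])) (np.float64(1.22), np.int64(242), array([  0,   0, 242,   0,   0])) 59.575
```

View pics/end.png

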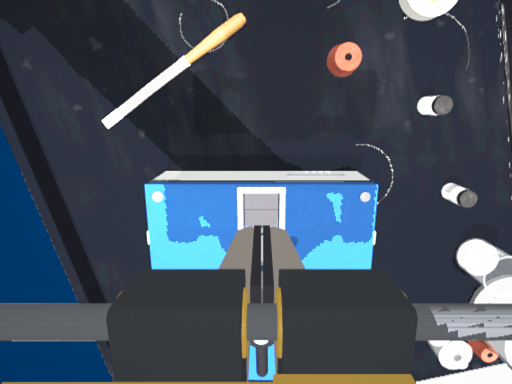

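The port at (262,208) is shut with flat grey flaps, the wheel is within about 1° of lined up, and the robot is clear of everything. I'm handing it in.

```bash
python3 -c "
from station import *
print(workorder.finish_job())"
```

```text
the job is handed in; nothing more can be done
None
```

The black-capped vial is in the free pocket (the fourth one I felt), the wheel is turned one spoke on, the flaps look shut in the last picture, and the job is handed in at about 60 s; no verdict came back.

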